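Thread the return spring onto the tartlet press

TASK

Reassemble the tartlet press: pick up the loose coil spring and thread it over the press's upright rod, its inner key downwards. Where the key snags on a slotted collar do not force it: ease off, twist the spring slightly until the key drops through the slot, do the same at the second collar, and leave the spring standing fully home on the press block, released. Leave the dish, bowl, whisk and spatula where they are.

Things in the scene. Friction and masses are not known exactly. Their poses are not given: they have to be found in the camera images.
- spring_mid (a point): Stiff steel compression spring (does not shorten) standing upright: outer diameter 48 mm, bore 38, height 60, 0.12 kg; grip it round the outside. Point: its centre, 30 above its foot; z = its axis, up. A key (5 wide, 4 high, tip 12 from the axis) sticks into the bore on the spring's +x side, underside 6 above the foot; a teal mark on the top rim lies right above it.
- press_seat (a point): Seat of the tartlet press: point on the rod axis on top of its fixed beech block (110 x 110 x 30 mm). z up, +x towards the lever bracket (two steel lugs 50 above the counter, 56 to 85 from the rod). Rod diameter 16, tip 66 above this point; around its foot a boss, diameter 32, 5 high. The spring is home with its foot on the block (its centre 30 above this point).
- upper_collar (a point): Centre of the top face of the brass upper collar on the rod, 54 mm above the seat: diameter 33, 6 thick. One slot, 8.4 wide, runs from rim to rod for the key. Axes as the seat's, not the slot's: the slot lies anywhere from -0.95 to 0.25 rad about z from +x (anticlockwise positive), not measured. The collar will not turn. Over 25 N on the press is forcing.
- lower_collar (a point): Centre of the top face of the copper lower collar, 28 mm above the seat, same size and slot. Axes as the seat's; its slot lies anywhere from -0.25 to 0.95 rad about z from +x, not measured, and seldom lines up with the upper one. Between the collars (20 mm gap) the key turns freely.
- pie_dish: White ceramic pie dish, diameter 200, 44 high; origin at the centre of its underside. Leave alone.
- glass_bowl: Glass bowl, diameter 150, 65 high; origin at the centre of its underside. Leave alone.
- whisk: Steel whisk lying on the counter, 265 long along its x, 52 high; origin under its middle. Leave alone.
- spatula: Teal silicone spatula lying flat along its x, 250 long; leave alone.
Things that resemble listed ones, but are neither listed nor needed, are in the scene too. Of the things like the part that bears spring_mid, leave any that is yellow; of the rest the larger one is meant.

How it is judged:
By the outcome, as a careful person would: the job done as asked, in the order asked, and still so for the second after the job is handed in, with the robot touching nothing.
It also fails if it takes over 67 s, if anything falls off the work surface, if the arm or the gripper's body presses on something with over 40 N, if the wrist force passes 120 N, or if a joint passes its speed limit or range.

ROBOT

A 6-joint arm with a two-finger parallel gripper is mounted at the origin on the work surface. World frame = base frame: x ahead of the robot, y to its left, z up, the work surface at z = 0. Lengths are in m, angles in rad, forces in N, time in s.
With the tool pointing down it reaches from about 0.3 to 0.875 m from the base axis. Payload 6.4 kg.
Tool frame: the origin (TCP) lies between the finger pads; the fingertips stand ctrl.tip_reach ahead of it and the grasp point (between the pads) lies 11 mm behind it (ctrl.tip_reach is the distance from the TCP to the fingertips, in m); z points along the fingers, x is the direction in which the jaws open and shut, and the axes are right-handed (so a half turn about z gives the same grasp; the last joint's range is limited). The gripper opens to 85 mm and grips with 20 to 120 N. Pads are 22 mm wide; open, the fingers measure 114 mm over their backs; the gripper's body (76 mm by 85 mm) begins 54 mm behind the grasp point. The pads swing forward as they close: fully open they stand 13 mm farther back than shut.
Start: joints at [-1.348, 0.181, 1.607, -0, 1.354, -0.206], TCP at [0.239, -0.523, 0.239] pointing down, gripper open.
Joint ranges: [-2.99, 2.99], [-0.89, 2.07], [0.3, 2.58], [-1.14, 4.28], [0, 2.63], [-3.12, 3.12]. Speed limits (rad/s): [2.57, 2.57, 3.01, 3.14, 3.14, 3.14].

INTERFACE

Orientations are given as a unit quaternion [w, x, y, z].
In Python, from bench import telemetry, viewer, ticket, nets, ctrl gives the robot as it stands.
- The arm moves only by the tool step_arm, never from a script. Its argument "plan" is a list of rows, each a list of 2 entries, a list of its own where there are three numbers: the shift along the tool's x, y, z in m, then the turn, a rotation vector about the tool's x, y, z in degrees. A call has 1 to 5 rows; each row is the pose to reach, as a shift and turn from the pose commanded when the call began, along the tool's axes at that moment; what a row does not reach only later rows make up. A row lasts 1/10 s, in which the tool goes at most 50 mm and 8.59 degrees, less where a joint would pass 70% of its speed; a pose out of reach is approached as far as the arm can. A call with a gripper value outside its range is refused whole. "fingers" is the opening in per cent of the stroke, from 0 (shut) to 100 (fully open), set as the call begins (left out, the last holds). The fingers move at their own pace and stop on an object; the grip force is fixed at half the most. Time passes only in rows, so rows that repeat a pose let the fingers close. It gives the time, the measured TCP pose, the force and the opening at its end, in the units of the state.
- telemetry.get_obs(): the state, without advancing time (a new reading comes with each control period).
- viewer.camera(name): name is "scene" or "top" or "wrist"; returns the picture (384x512x3 uint8, red, green, blue); there is no depth.
- viewer.get_calibration(name): a dict with "K" (3x3 intrinsics, pixels), "origin" and "orientation" of the camera in the world. Camera axes: x right, y up, looking along -z (the intrinsics and any distortion apply to the point x, -y, -z); pixel columns grow to the right and rows downward; lengths in m; the calibration is good to about 2 mm. A picture is of the moment at which its call begins: read the wrist's pose just before it. get_calibration takes no time and is no camera call; for the wrist camera it gives the pose at the moment of the call.
- ticket.hand_in(): hands the job in, once; it reports no verdict.
Trained networks look in the newest picture that a camera, given by its name, has taken for a name from the list of things; names that differ only in an ending like _2 or _b are one class to them, and where a whole thing is asked for, a point or a joint stands for the part that bears it (a point fixed in the world has none). Each returns a list of dicts, best first, with "score" (0 to 1); they miss things now and then, are a little off and sometimes report something else, mostly with a low value. They report only what shows in the picture. A call takes as long as a camera call. They do not tell look-alikes from the thing itself.
- nets.boxes_of(thing, camera): "extent" ([left, top, right, bottom] in pixels, round what is visible of it).
The state is a dict: "time_s": time; "q": joint angles; "dq": joint speeds; "joint_efforts": joint torques, N m; "eef_pos": TCP position; "eef_rot": TCP orientation; "wrist_force": force on the tool from outside, world axes, zero at the start; "torque": the same for the moment, N m; "opening": opening from 0.0 (shut) to 1.0 (fully open).
Only numpy, scipy, OpenCV 4.12 (cv2) and the standard library are available. Lean on these libraries where they do the work, as an engineer would, in place of code of your own. Each camera call takes 0.05 s, during which the arm holds its last target.

## Working session

There is one attempt and no reset: what is moved stays moved. The work goes in short steps, Python scripts to look and compute and a tool call to move; the robot and the scene stay as the last step left them, time stands still between calls to the robot, and variables do not carry over. Pictures are saved under pics/ and viewed, and the job is handed in when it is done.

Besides the shell and the picture viewer there is one more tool, called as a command line: name --argument value ..., lists and objects as JSON in quotes. step_arm: Moves the arm, as the interface text tells. Its arguments: {"type":"object","properties":{"plan":{"type":"array"},"fingers":{"type":"number"}},"required":["plan"]}

```bash
ls; mkdir -p pics
python3 - <<'E'
from bench import telemetry, viewer, ticket, nets, ctrl
import cv2
print(telemetry.get_obs()); print(ctrl.tip_reach)
for n in ["scene","top","wrist"]:
    im=viewer.camera(n); cv2.imwrite(f"pics/{n}0.png",im[:,:,::-1]); print(n,viewer.get_calibration(n))
    for t in ["spring_mid","press_seat","upper_collar","lower_collar"]:
        try: print(t,[(d["extent"],round(d["score"],2)) for d in nets.boxes_of(t,n)])
        except Exception as e: print(t,e)
E
```

```text
pics
{'time_s': 0.0, 'q': array([-1.34831601e+00,  1.81537456e-01,  1.60800321e+00, -1.33972523e-05,
        1.35380186e+00, -2.06295463e-01]), 'dq': array([ 0.00013332,  0.00056066, -0.00019185,  0.0017901 ,  0.00153356,
        0.000591  ]), 'joint_efforts': array([ 4.41335415e-04, -4.44876730e+01, -3.51335192e+01, -3.51526651e-04,
        9.03596054e-03, -1.33927762e-05]), 'eef_pos': array([ 0.23895401, -0.52240601,  0.23838848]), 'eef_rot': array([-6.08985820e-04,  8.41355829e-01, -5.40480900e-01, -6.28247904e-04]), 'wrist_force': array([ 0.07334462, -0.32578088,  1.35861794]), 'torque': array([ 0.01282072, -0.01943921,  0.01453795]), 'opening': 1.0024176389489226}
0.008
scene {'K': array([[352.56699374,   0.        , 255.81357839],
       [  0.        , 352.56699374, 195.04631309],
       [  0.        ,   0.        ,   1.        ]]), 'origin': array([ 0.93827297, -0.38952992,  0.78976435]), 'orientation': array([0.88924463, 0.29624811, 0.1176123 , 0.32809815])}
spring_mid [([238.0, 148.3, 254.3, 172.5], 0.92), ([259.4, 135.0, 279.0, 164.4], 0.9), ([266.4, 164.7, 278.3, 184.1], 0
[... 433 characters left out ...]
array([ 0.70998509,  0.03807022, -0.04479747, -0.70175852])}
spring_mid [([176.8, 211.4, 198.2, 231.8], 0.62), ([205.4, 228.3, 223.3, 247.0], 0.57), ([205.0, 197.1, 220.7, 210.3], 0.44)]
press_seat [([303.5, 201.9, 356.1, 265.3], 0.7)]
upper_collar [([302.3, 204.0, 360.3, 265.3], 0.65)]
lower_collar [([303.5, 203.7, 356.5, 262.6], 0.91)]
wrist {'K': array([[278.23125438,   0.        , 252.91045173],
       [  0.        , 278.23125438, 189.01233345],
       [  0.        ,   0.        ,   1.        ]]), 'origin': array([ 0.30724272, -0.49153603,  0.37406443]), 'orientation': array([ 0.83186196, -0.1241121 ,  0.08002647, -0.53497442])}
spring_mid []
press_seat []
upper_collar []
lower_collar []
```

Run:
```python
import cv2
a=cv2.imread("pics/scene0.png"); b=cv2.imread("pics/top0.png")
cv2.imwrite("pics/sc_a.png",cv2.resize(a[120:300,120:360],(800,600),interpolation=cv2.INTER_CUBIC))
cv2.imwrite("pics/tp_a.png",cv2.resize(b[160:310,160:360],(800,600),interpolation=cv2.INTER_CUBIC))
```

```text
(no output)
```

View pics/scene0.png

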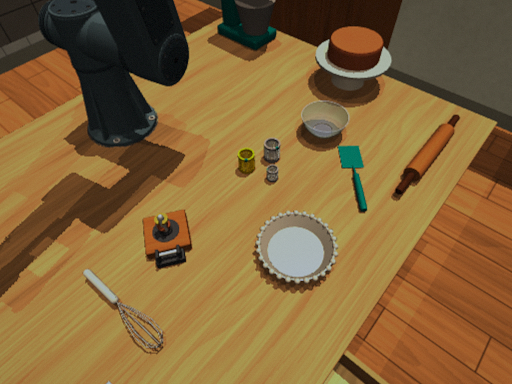

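View pics/top0.png

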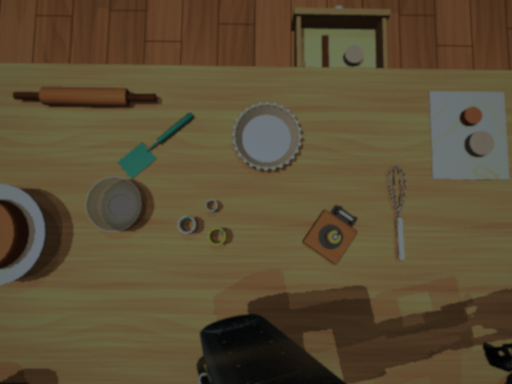

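View pics/wrist0.png

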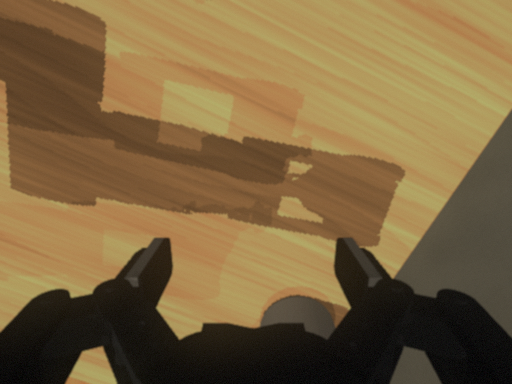

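```bash
sleep 1
```

```text
(no output)
```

View pics/sc_a.png

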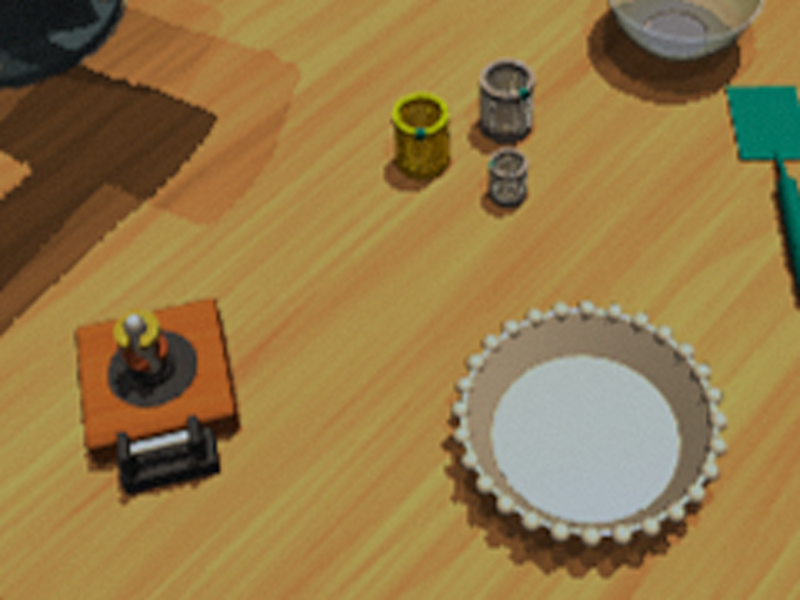

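View pics/tp_a.png

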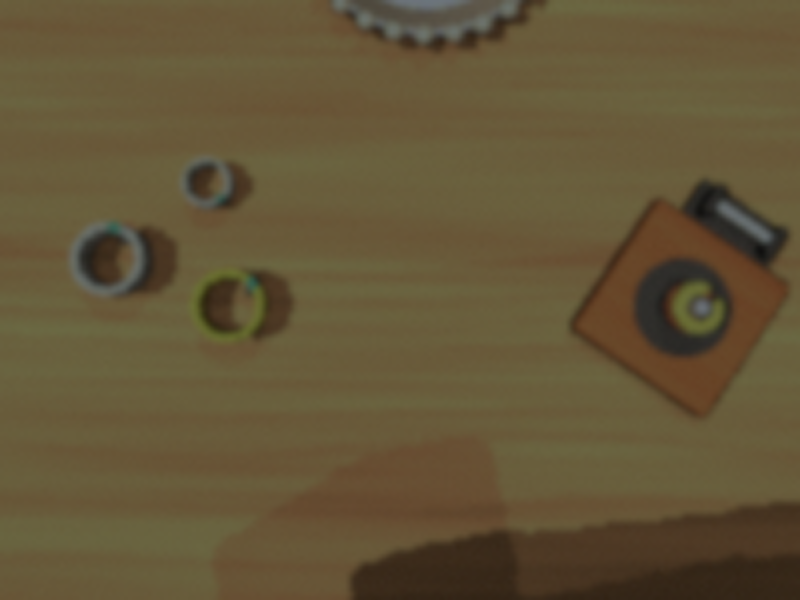

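The picture shows three springs: the target large grey one at about top (188,225) with its teal mark to +x, the yellow one at (218,236) and the small grey one at (212,205). The press is at (330,235), with its bracket up and to the right.

```bash
cat > h.py <<'E'
import numpy as np, cv2
from scipy.spatial.transform import Rotation as R
def rot(q): return R.from_quat([q[1],q[2],q[3],q[0]]).as_matrix()
def ray(cal,px,z):
    K=cal["K"]; u=np.linalg.solve(K,np.array([px[0],px[1],1.])); d=rot(cal["orientation"])@np.array([u[0],-u[1],-u[2]])
    o=cal["origin"]; return o+d*(z-o[2])/d[2]
def proj(cal,p):
    c=rot(cal["orientation"]).T@(np.asarray(p,float)-cal["origin"]); v=cal["K"]@np.array([c[0],-c[1],-c[2]]); return v[:2]/v[2]
E
python3 - <<'E'
from h import *
from bench import viewer
t=viewer.get_calibration("top")
Z=lambda x,y:(160+x/4-.4,160+y/4-.4)
for n,p,z in [("big rim",(110,259),.06),("mark",(112,228),.06),("yellow rim",(230,305),.06),("small rim",(208,183),.035),
  ("collar",(697,306),.084),("rodtip",(703,308),.096),("c1",(660,198),.03),("c2",(789,289),.03),("c3",(703,417),.03),("c4",(571,326),.03),("bracket",(738,222),.05)]:
    print(n,ray(t,Z(*p),z).round(4))
s=viewer.get_calibration("scene")
S=lambda x,y:(120+x*.3-.4,120+y*.3-.4)
for n,p,z in [("big rim",(507,80),.06),("mark",(524,92),.06),("yellow",(420,112),.06),("collar",(138,330),.084),("tip",(134,320),.096)]:
    print("s",n,ray(s,S(*p),z).round(4))
E
```

```text
big rim [0.4788 0.1968 0.06  ]
mark [0.4994 0.1961 0.06  ]
yellow rim [0.4494 0.1166 0.06  ]
small rim [0.532  0.1354 0.035 ]
collar [ 0.4521 -0.1883  0.084 ]
rodtip [ 0.4508 -0.1897  0.096 ]
c1 [ 0.5257 -0.1745  0.03  ]
c2 [ 0.4645 -0.2622  0.03  ]
c3 [ 0.3777 -0.2023  0.03  ]
c4 [ 0.4378 -0.1131  0.03  ]
bracket [ 0.5087 -0.2234  0.05  ]
s big rim [0.481  0.1949 0.06  ]
s mark [0.5016 0.1929 0.06  ]
s yellow [0.4484 0.1171 0.06  ]
s collar [ 0.4531 -0.1919  0.084 ]
s tip [ 0.4525 -0.1915  0.096 ]
```

```bash
cat >> h.py <<'E'
from bench import telemetry, viewer, nets, ctrl, ticket
def T(p,Rm): M=np.eye(4); M[:3,:3]=Rm; M[:3,3]=p; return M
def tool(o=None):
    o=o or telemetry.get_obs(); return T(o["eef_pos"],rot(o["eef_rot"]))
def toolR(psi,tilt=0):
    # tool down, camera side (-y tool) at world angle psi; tilt>0: camera side leans down
    z=np.array([0,0,-1.]); y=-np.array([np.cos(psi),np.sin(psi),0]); x=np.cross(y,z)
    Rm=np.stack([x,y,z],1); return Rm@R.from_euler('x',tilt).as_matrix()
def rel(target,base=None):
    b=tool() if base is None else base
    M=np.linalg.inv(b)@target; return (M[:3,3]*1000).round(1), np.degrees(R.from_matrix(M[:3,:3]).as_rotvec()).round(2)
E
python3 - <<'E'
from h import *
c=viewer.get_calibration("wrist"); X=np.linalg.inv(tool())@T(c["origin"],rot(c["orientation"]))
print(X.round(4)); np.save("X.npy",X)
P=np.array([.4515,-.1905,.07]); psi=-.607
for tilt in (np.radians(13),-np.radians(13)):
    Rm=toolR(psi,tilt); Rc=Rm@X[:3,:3]; f=-Rc[:,2]; cam=P-0.25*f; t=cam-Rm@X[:3,3]
    print(f,cam,t, "tip",t+Rm[:,2]*.008, rel(T(t,Rm)))
E
```

```text
[[ 1.000e+00  9.000e-04  7.000e-04 -2.000e-04]
 [ 1.100e-03 -9.564e-01 -2.921e-01 -7.500e-02]
 [ 4.000e-04  2.921e-01 -9.564e-01 -1.348e-01]
 [ 0.000e+00  0.000e+00  0.000e+00  1.000e+00]]
[-0.05671948  0.04019289 -0.99758079] [ 0.46567987 -0.20054822  0.3193952 ] [ 0.43039817 -0.17633339  0.17118412] tip [ 0.43187631 -0.17735989  0.16338916] (array([-235.7, -318.1,   68.1]), array([11.81,  6.73, 59.08]))
[-0.41013178  0.28562457 -0.86614694] [ 0.55403295 -0.26190614  0.28653674] [ 0.46894321 -0.20310148  0.172084  ] tip [ 0.46746508 -0.20207497  0.16428904] (array([-195.3, -342. ,   67.2]), array([-11.82,  -6.73,  59.08]))
```

step_arm --plan '[[[-0.04,-0.07,0.0],[0,0,8]],[[-0.08,-0.11,0.0],[0,0,16]],[[-0.11,-0.15,0.0],[0,0,24]],[[-0.13,-0.19,0.0],[0,0,32]],[[-0.15,-0.23,0.01],[0,0,40]]]'

```text
time_s: 1.25
eef_pos: [0.3673, -0.3161, 0.2345]
eef_rot: [0.0, -0.609, 0.793, -0.001]
wrist_force: [1.1, -0.6, 0.3]
opening: 1.003
```

Run:
```python
from h import *
Rm=toolR(-.607,-np.radians(13)); print(rel(T([.469,-.203,.172],Rm)))
```

```text
(array([-135.6,  -69. ,   62.4]), array([-12.98,  -2.31,  19.76]))
```

step_arm --plan '[[[-0.04,-0.02,0.015],[-4,0,6]],[[-0.08,-0.04,0.03],[-8,-1,12]],[[-0.12,-0.06,0.05],[-12,-2,18]],[[-0.136,-0.069,0.062],[-13,-2.3,19.8]],[[-0.136,-0.069,0.062],[-13,-2.3,19.8]]]'

```text
time_s: 1.75
eef_pos: [0.4679, -0.2009, 0.1692]
eef_rot: [-0.054, -0.464, 0.878, 0.103]
wrist_force: [-1.1, 0.3, 0.9]
opening: 1.0
```

Run:
```python
from h import *
o=telemetry.get_obs(); c=viewer.get_calibration("wrist"); im=viewer.camera("wrist"); np.save("w1.npy",im)
import pickle; pickle.dump((o,c),open("w1.pkl","wb"))
print(o["eef_pos"],abs(o["dq"]).max(), proj(c,[.4515,-.1905,.084]),proj(c,[.4515,-.1905,.058]))
cv2.imwrite("pics/w1.png",im[:,:,::-1])
u,v=map(int,proj(c,[.4515,-.1905,.07]))
cv2.imwrite("pics/w1z.png",cv2.resize(im[v-60:v+60,u-80:u+80,::-1],(800,600),interpolation=cv2.INTER_CUBIC)); print(u,v)
```

```text
[ 0.4679409  -0.20086281  0.16920549] 0.06602761427883128 [254.79663757 195.54767749] [254.64588477 180.71482787]
254 187
```

View pics/w1.png

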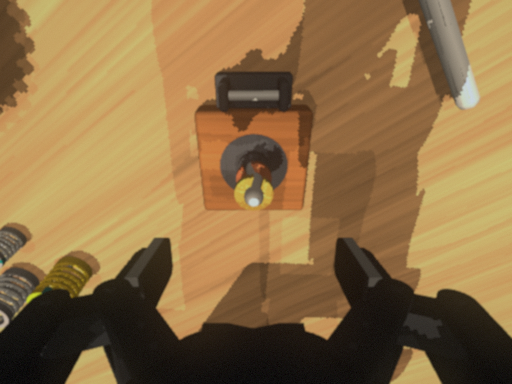

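View pics/w1z.png

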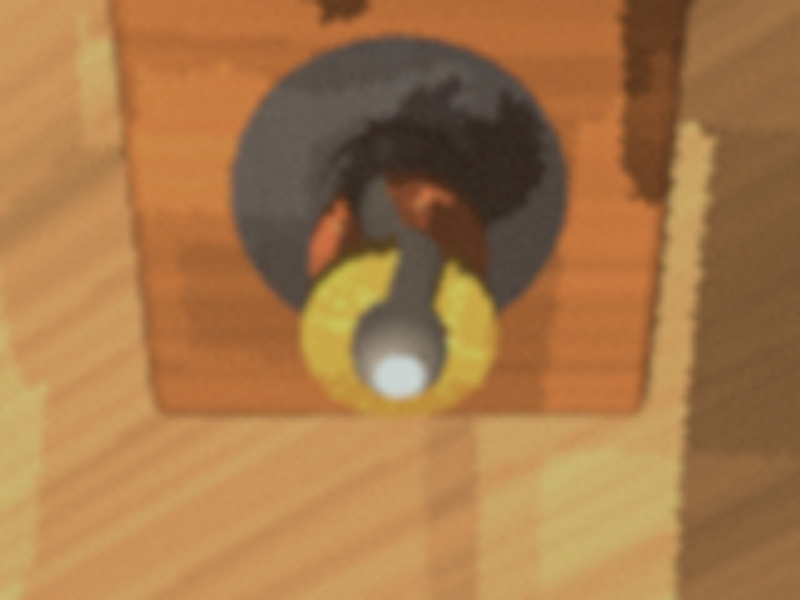

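```bash
cat > ov.py <<'E'
from h import *
import pickle,sys
def overlay(im,c,ax,yaw,su,sl,box,fn):
    u0,v0,s=box; w,h=800//s,600//s
    g=cv2.resize(im[v0:v0+h,u0:u0+w,::-1],(w*s,h*s),interpolation=cv2.INTER_CUBIC)
    def line(pts,col):
        q=np.array([(proj(c,p)-[u0,v0]+.5)*s for p in pts]); cv2.polylines(g,[np.int32(q.round())],False,col,1,cv2.LINE_AA)
    for sl_,z,col in ((su,.084,(255,0,0)),(sl,.058,(255,0,255))):
        a=yaw+sl_; e=np.array([np.cos(a),np.sin(a)]); n=np.array([-e[1],e[0]])
        t=np.linspace(0,2*np.pi,80); line([(ax[0]+.0165*np.cos(k),ax[1]+.0165*np.sin(k),z) for k in t],col)
        for sg in (-1,1):
            p1=ax+e*.0071+sg*n*.0042; p2=ax+e*.016+sg*n*.0042
            line([(*p1,z),(*p2,z)],col)
    for sx in (-1,1):
        e=np.array([np.cos(yaw),np.sin(yaw)]);n=np.array([-e[1],e[0]])
        line([(*(ax+sx*.055*e-.055*n),.03),(*(ax+sx*.055*e+.055*n),.03)],(0,255,0)); line([(*(ax+sx*.055*n-.055*e),.03),(*(ax+sx*.055*n+.055*e),.03)],(0,255,0))
    cv2.imwrite(fn,g)
E
python3 - <<'E'
from ov import *
im=np.load("w1.npy"); o,c=pickle.load(open("w1.pkl","rb"))
Z=lambda x,y:(174+(x+.5)/5-.5,127+(y+.5)/5-.5)
L=ray(c,Z(300,338),.084);Rr=ray(c,Z(498,338),.084);B=ray(c,Z(399,415),.084); print(L,Rr,np.linalg.norm(L-Rr),B)
u=np.array([np.cos(-.607),np.sin(-.607)]); ax=B[:2]+.0165*u; m=(L+Rr)[:2]/2; print(ax,m)
for p,z in [((402,247),.084),((444,262),.084),((350,195),.058),((388,180),.058)]:
    d=ray(c,Z(*p),z)[:2]-m; print(np.hypot(*d),np.arctan2(d[1],d[0])+.607)
overlay(im,c,m,-.607,-.1,.15,(174,127,5),"pics/ov1.png")
E
```

```text
[ 0.46262827 -0.17656727  0.084     ] [ 0.44389224 -0.20398917  0.084     ] 0.033211430654964895 [ 0.44033453 -0.18145856  0.084     ]
[ 0.45388702 -0.19087026] [ 0.45326026 -0.19027822]
0.01722593656232957 -0.019981584498138694
0.016208517778075446 -0.4598345076618444
0.016555679507184725 0.5637512833602999
0.017114123057310866 0.12104731690028958
```

View pics/ov1.png

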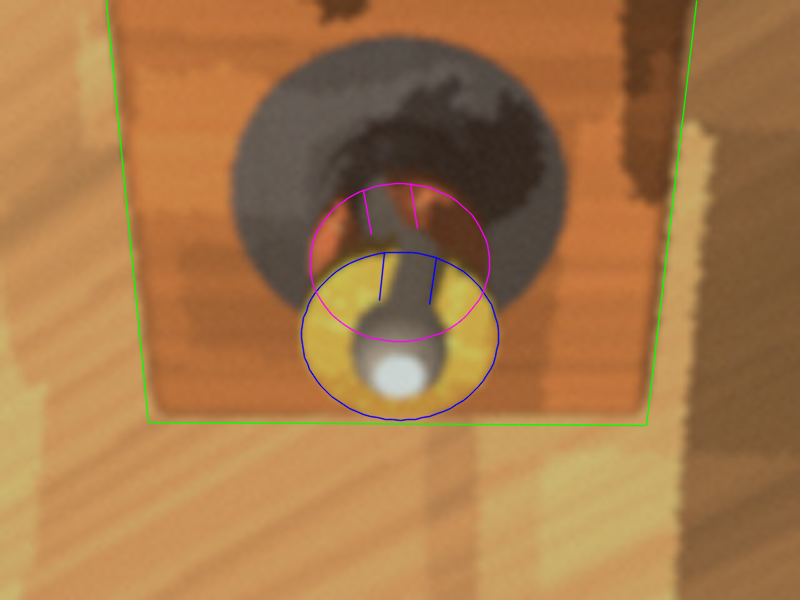

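Run:
```python
from ov import *
im=np.load("w1.npy"); o,c=pickle.load(open("w1.pkl","rb"))
overlay(im,c,np.array([.4539,-.1907]),-.607,-.24,.34,(204,147,8),"pics/ov2.png")
```

```text
(no output)
```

View pics/ov2.png

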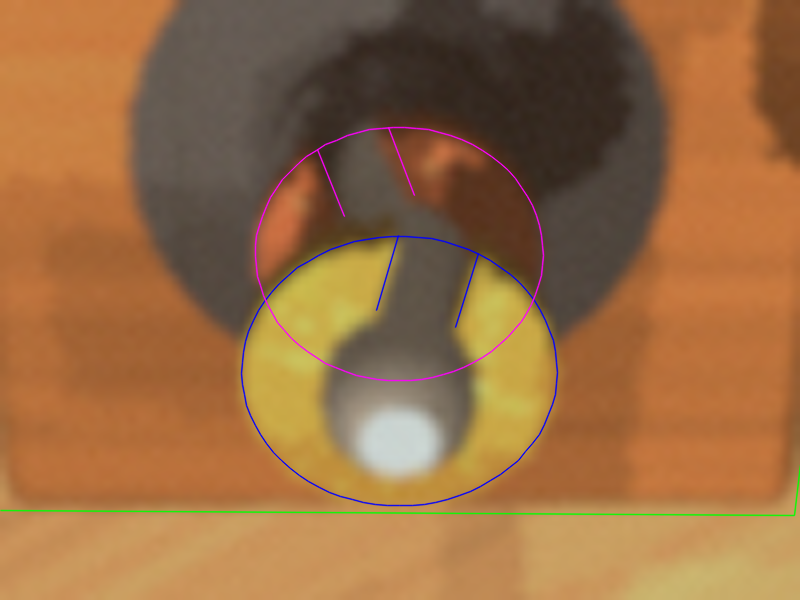

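Run:
```python
from h import *
print(rel(T([.480,.196,.2],toolR(0))), rel(T([.468,-.1,.22],toolR(-.4))))
```

```text
(array([-336.2,  215.2,   20.5]), array([ 12.87,   3.99, -34.15])) (array([-84.9,  67. , -35.1]), array([ 13.22,   1.34, -11.33]))
```

step_arm --plan '[[[-0.035,0.022,-0.01],[3,1,-5]],[[-0.075,0.048,-0.01],[6,2,-10]],[[-0.115,0.074,0.0],[9,3,-15]],[[-0.155,0.1,0.005],[11,3.5,-21]],[[-0.195,0.125,0.01],[12,4,-27]]]' --fingers 80

```text
time_s: 2.3
eef_pos: [0.4751, 0.0281, 0.1918]
eef_rot: [-0.009, -0.662, 0.749, 0.001]
wrist_force: [1.1, 0.8, 0.9]
opening: 0.8
```

Run:
```python
from h import *
print(rel(T([.480,.196,.2],toolR(0))))
```

```text
(array([-167.1,   15.9,   -9.9]), array([ 0.85, -0.62, -7.05]))
```

step_arm --plan '[[[-0.045,0.004,-0.003],[0.3,0,-2]],[[-0.09,0.008,-0.006],[0.6,-0.3,-4]],[[-0.135,0.012,-0.01],[0.8,-0.6,-6]],[[-0.167,0.016,-0.01],[0.8,-0.6,-7]],[[-0.167,0.016,-0.01],[0.8,-0.6,-7]]]'

```text
time_s: 2.8
eef_pos: [0.4812, 0.1973, 0.2003]
eef_rot: [0.0, -0.707, 0.707, 0.001]
wrist_force: [0.7, -1.7, -0.0]
opening: 0.806
```

```bash
cat > look.py <<'E'
from ov import *
def look(n,cen=None,s=5):
    o=telemetry.get_obs(); c=viewer.get_calibration("wrist"); im=viewer.camera("wrist"); np.save(n+".npy",im); pickle.dump((o,c),open(n+".pkl","wb"))
    cv2.imwrite(f"pics/{n}.png",im[:,:,::-1])
    print(o["time_s"],o["eef_pos"].round(4),abs(o["dq"]).max().round(3),o["opening"],o["wrist_force"].round(1))
    if cen is not None:
        u,v=proj(c,cen).astype(int); w,h=800//s,600//s; u0=max(u-w//2,0);v0=max(v-h//2,0)
        cv2.imwrite(f"pics/{n}z.png",cv2.resize(im[v0:v0+h,u0:u0+w,::-1],None,fx=s,fy=s,interpolation=cv2.INTER_CUBIC)); print("origin",u0,v0,"pred",u,v)
    return o,c,im
E
python3 - <<'E'
from look import *
look("w2",[.48,.196,.06])
print([(d["extent"],round(d["score"],2)) for d in nets.boxes_of("spring_mid","wrist")])
E
```

```text
2.8 [0.4812 0.1973 0.2003] 0.062 0.8056675830142265 [ 0.7 -1.7 -0. ]
origin 175 121 pred 255 181
[([300.3, 170.8, 351.5, 228.5], 0.87), ([231.1, 149.1, 277.3, 204.0], 0.75), ([293.1, 110.6, 325.5, 143.0], 0.64)]
```

View pics/w2.png

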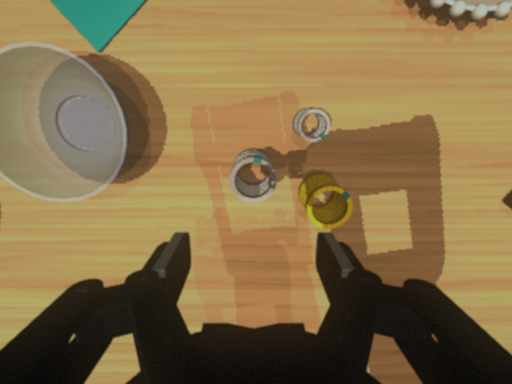

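View pics/w2z.png

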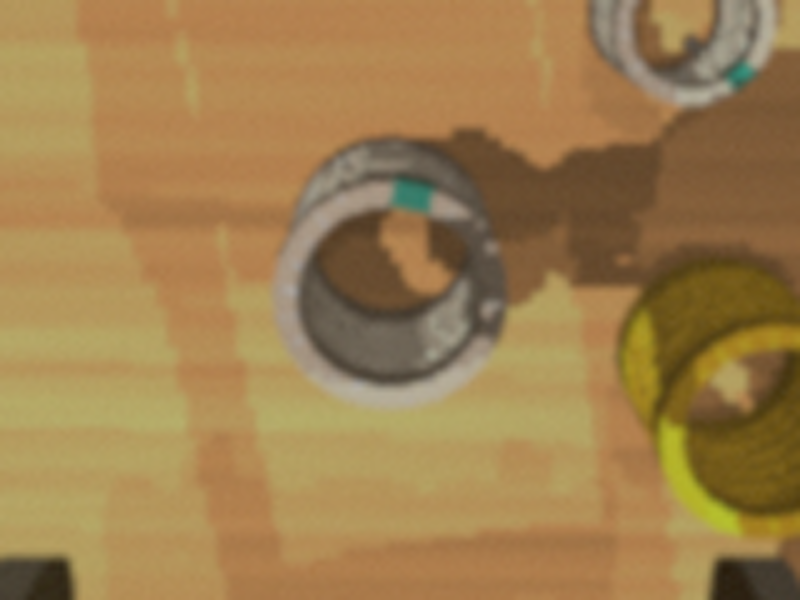

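Run:
```python
from look import *
o,c=pickle.load(open("w2.pkl","rb"))
Z=lambda x,y:(175+(x+.5)/5-.5,121+(y+.5)/5-.5)
L,Rr,B,Tt,M=[ray(c,Z(*p),.06) for p in [(275,293),(505,293),(390,407),(390,178),(412,195)]]
print(L,Rr,B,Tt,M); ce=np.array([(B+Tt)[0]/2,(L+Rr)[1]/2]); print(ce,L[1]-Rr[1],Tt[0]-B[0],np.arctan2(M[1]-ce[1],M[0]-ce[0]))
print(rel(T([ce[0],ce[1],.032],toolR(0))))
```

```text
[0.48229898 0.22202446 0.06      ] [0.48225    0.17497093 0.06      ] [0.45751884 0.19854024 0.06      ] [0.5060272  0.19844953 0.06      ] [0.50258442 0.19404977 0.06      ]
[0.48177302 0.19849769] 0.04705353142709914 0.0485083599927677 -0.2105576716917027
(array([ -3.9,  -1.1, 167.6]), array([ 0.19,  0.02, -0.2 ]))
```

step_arm --plan '[[[-0.001,-0.001,0.04],[0,0,0]],[[-0.002,-0.001,0.08],[0,0,0]],[[-0.003,-0.001,0.12],[0,0,0]],[[-0.004,-0.001,0.14],[0,0,0]],[[-0.004,-0.001,0.14],[0,0,0]]]'

```text
time_s: 3.4
eef_pos: [0.479, 0.1969, 0.056]
eef_rot: [-0.004, -0.705, 0.71, 0.004]
wrist_force: [0.1, 0.1, 0.6]
opening: 0.795
```

Run:
```python
from look import *
print(rel(T([.4818,.1985,.032],toolR(0))))
look("w3")
print(rel(T([.4818,.1985,.032],toolR(0))))
```

```text
(array([-1.6, -3. , 24. ]), array([ 0.63, -0.03, -0.39]))
3.4 [0.479  0.1969 0.056 ] 0.054 0.7952288123448167 [0.1 0.1 0.6]
(array([-1. , -1.3, 26.1]), array([ 0.43,  0.01, -0.38]))
```

View pics/w3.png

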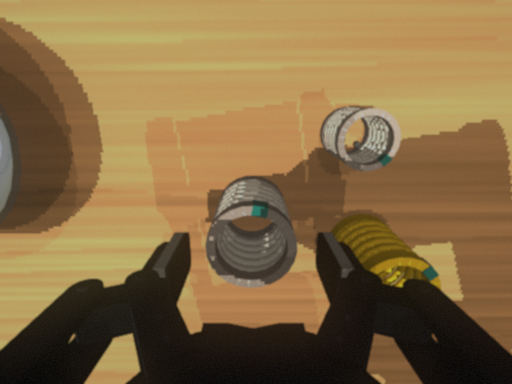

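step_arm --plan '[[[-0.001,-0.001,0.012],[0.4,0,0]],[[-0.001,-0.001,0.025],[0.4,0,0]],[[-0.001,-0.001,0.025],[0.4,0,0]],[[-0.001,-0.001,0.025],[0.4,0,0]]]'

```text
time_s: 3.85
eef_pos: [0.4826, 0.2002, 0.0344]
eef_rot: [0.001, -0.705, 0.709, -0.001]
wrist_force: [0.3, -0.6, 0.9]
opening: 0.799
```

step_arm --plan '[[[0,0,0],[0,0,0]],[[0,0,0],[0,0,0]],[[0,0,0],[0,0,0]],[[0,0,0],[0,0,0]],[[0,0,0],[0,0,0]]]' --fingers 0

```text
time_s: 4.35
eef_pos: [0.4832, 0.2006, 0.0349]
eef_rot: [0.002, -0.706, 0.709, -0.001]
wrist_force: [0.3, -1.0, 6.1]
opening: 0.553
```

step_arm --plan '[[[0,0,0],[0,0,0]],[[0,0,0],[0,0,0]]]'

```text
time_s: 4.55
eef_pos: [0.4832, 0.2006, 0.0349]
eef_rot: [0.002, -0.706, 0.709, -0.001]
wrist_force: [-0.9, -1.8, 6.3]
opening: 0.549
```

Run:
```python
from look import *
look("w4",[.482,.1985,.06])
```

```text
4.55 [0.4832 0.2006 0.0349] 0.002 0.5486535529415094 [-0.9 -1.8  6.3]
origin 178 217 pred 258 277
```

View pics/w4z.png

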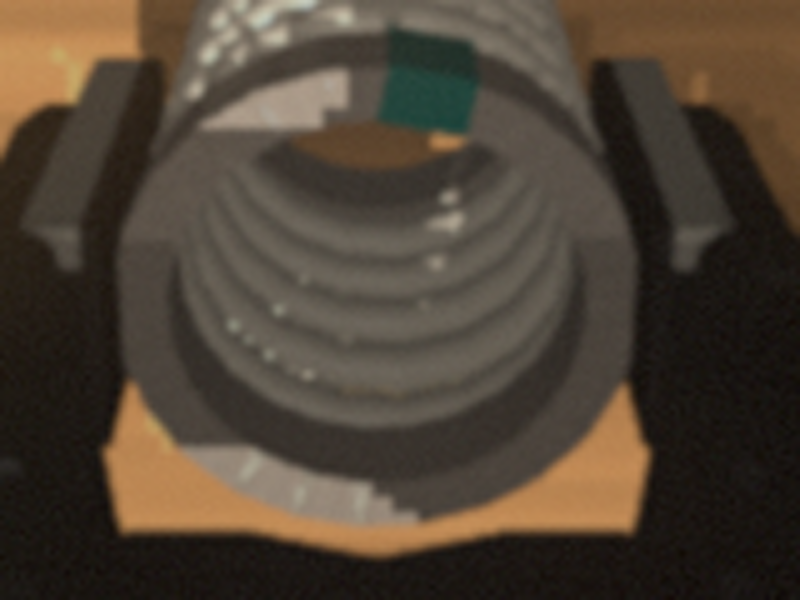

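```bash
cat > sp.py <<'E'
from look import *
def spov(n,org,cx,cy,z,mark,s=5):
    im=np.load(n+".npy");o,c=pickle.load(open(n+".pkl","rb")); u0,v0=org
    g=cv2.resize(im[v0:v0+600//s,u0:u0+800//s,::-1],None,fx=s,fy=s,interpolation=cv2.INTER_CUBIC)
    for r in (.024,.019):
        q=[(proj(c,[cx+r*np.cos(t),cy+r*np.sin(t),z])-[u0,v0]+.5)*s for t in np.linspace(0,6.3,100)]
        cv2.polylines(g,[np.int32(q)],False,(0,0,255),1,cv2.LINE_AA)
    q=[(proj(c,[cx+r*np.cos(mark),cy+r*np.sin(mark),z])-[u0,v0]+.5)*s for r in (0.0,.024)]
    cv2.polylines(g,[np.int32(q)],False,(0,255,255),1,cv2.LINE_AA)
    cv2.imwrite(f"pics/{n}ov.png",g)
E
python3 - <<'E'
from sp import *
o,c=pickle.load(open("w4.pkl","rb"))
Z=lambda x,y:(178+(x+.5)/5-.5,217+(y+.5)/5-.5)
for p in [(118,260),(635,260),(390,523),(428,105)]: print(ray(c,Z(*p),.06))
spov("w4",(178,217),.482,.2005,.06,-.2)
E
```

```text
[0.48695206 0.22452967 0.06      ]
[0.48673889 0.17780277 0.06      ]
[0.45787262 0.20001179 0.06      ]
[0.50226624 0.19659043 0.06      ]
```

View pics/w4ov.png

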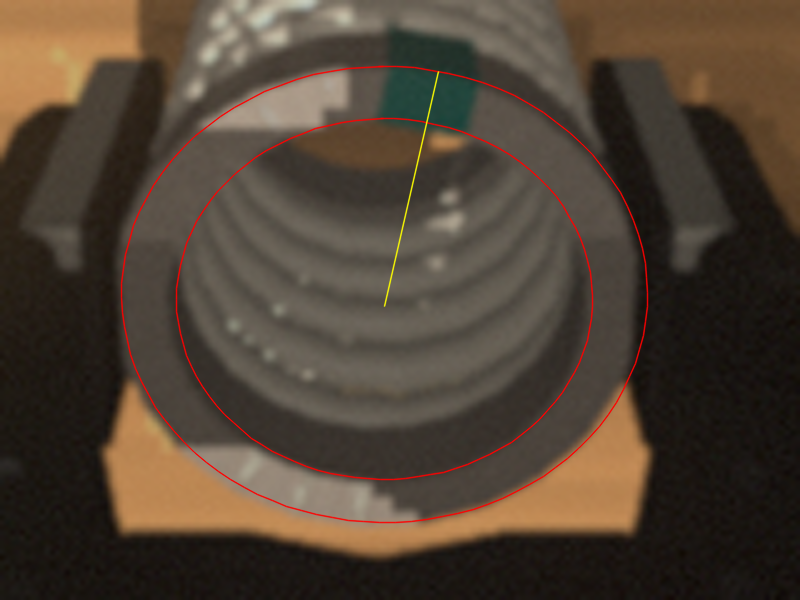

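step_arm --plan '[[[0,0,-0.02],[0,0,0]],[[0,0,-0.06],[0,0,0]],[[0,0,-0.1],[0,0,0]],[[0,0,-0.14],[0,0,0]],[[0,0,-0.14],[0,0,0]]]'

```text
time_s: 5.1
eef_pos: [0.4857, 0.2012, 0.1801]
eef_rot: [0.006, -0.706, 0.708, -0.004]
wrist_force: [1.0, 0.3, -0.4]
opening: 0.552
```

```bash
cat >> sp.py <<'E'
OFF=np.array([-.0004,.0014]) # spring axis in tool x,y
KEY=-.17 # key angle minus psi
def pose_for(axis,key,ztcp):
    psi=key-KEY; Rm=toolR(psi); p=np.array([axis[0],axis[1],ztcp])-Rm[:,0]*OFF[0]-Rm[:,1]*OFF[1]; return T(p,Rm)
E
python3 - <<'E'
from sp import *
o,_=pickle.load(open("w4.pkl","rb")); Rm=rot(o["eef_rot"]); print("psi at grasp",np.arctan2(-Rm[1,1],-Rm[0,1]))
print(telemetry.get_obs()["eef_pos"],telemetry.get_obs()["opening"],telemetry.get_obs()["wrist_force"])
ax=np.array([.4538,-.1907]); k=-.83; psi=k-KEY; u=np.array([np.cos(psi),np.sin(psi)])
P=pose_for(ax-.07*u,k,.175); print(P[:3,3],rel(P))
E
```

```text
psi at grasp -0.004087529601095953
[0.48566799 0.201213   0.18012355] 0.5518630724017232 [ 1.02973511  0.34031863 -0.35341792]
[ 0.39936129 -0.14895618  0.175     ] (array([350.5,  85. ,   3. ]), array([-0.67,  0.41, 37.59]))
```

step_arm --plan '[[[0.04,0.01,0],[0,0,5]],[[0.08,0.02,0],[0,0,10]],[[0.12,0.03,0],[0,0,15]],[[0.16,0.04,0],[-0.4,0,20]],[[0.2,0.05,0],[-0.7,0.4,24]]]'

```text
time_s: 5.6
eef_pos: [0.4298, -0.0006, 0.1727]
eef_rot: [-0.006, -0.542, 0.841, 0.002]
wrist_force: [0.9, -0.4, -2.3]
opening: 0.548
```

Run:
```python
from sp import *
ax=np.array([.4538,-.1907]); k=-.83; psi=k-KEY; u=np.array([np.cos(psi),np.sin(psi)])
P=pose_for(ax-.07*u,k,.175); print(rel(P))
```

```text
(array([147.7, -33.6,  -1.4]), array([ 0.52, -0.51, 13.4 ]))
```

step_arm --plan '[[[0.04,-0.01,-0.001],[0,0,4]],[[0.08,-0.02,-0.001],[0,0,8]],[[0.12,-0.03,-0.001],[0,0,12]],[[0.145,-0.034,-0.001],[0,0,13.4]],[[0.145,-0.034,-0.001],[0,0,13.4]]]'

```text
time_s: 6.1
eef_pos: [0.4016, -0.1481, 0.1747]
eef_rot: [-0.006, -0.439, 0.898, 0.001]
wrist_force: [0.3, 0.0, -1.7]
opening: 0.549
```

step_arm --plan '[[[0,0,0],[0,0,0]],[[0,0,0],[0,0,0]],[[0,0,0],[0,0,0]]]'

```text
time_s: 6.4
eef_pos: [0.4025, -0.1445, 0.175]
eef_rot: [-0.006, -0.442, 0.897, 0.001]
wrist_force: [-0.3, -1.0, -0.5]
opening: 0.546
```

Run:
```python
from sp import *
ax=np.array([.4538,-.1907]); k=-.83; psi=k-KEY; u=np.array([np.cos(psi),np.sin(psi)])
P=pose_for(ax-.07*u,k,.175); print(rel(P)); 
o,c,im=look("w5",[.4538,-.1907,.084])
overlay(im,c,ax,-.607,-.22,.35,tuple(np.int32(proj(c,[.4538,-.1907,.075])-[50,37]))+(8,),"pics/w5ov.png")
```

```text
(array([ 5.5, -0.2,  0. ]), array([ 0.43, -0.53,  0.27]))
6.4 [ 0.4025 -0.1445  0.175 ] 0.003 0.5459417644865578 [-0.3 -1.  -0.5]
origin 179 50 pred 259 110
```

View pics/w5.png

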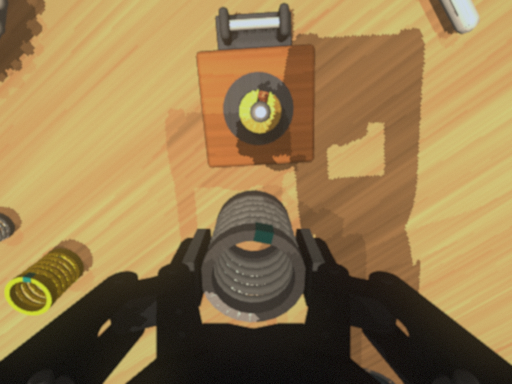

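View pics/w5ov.png

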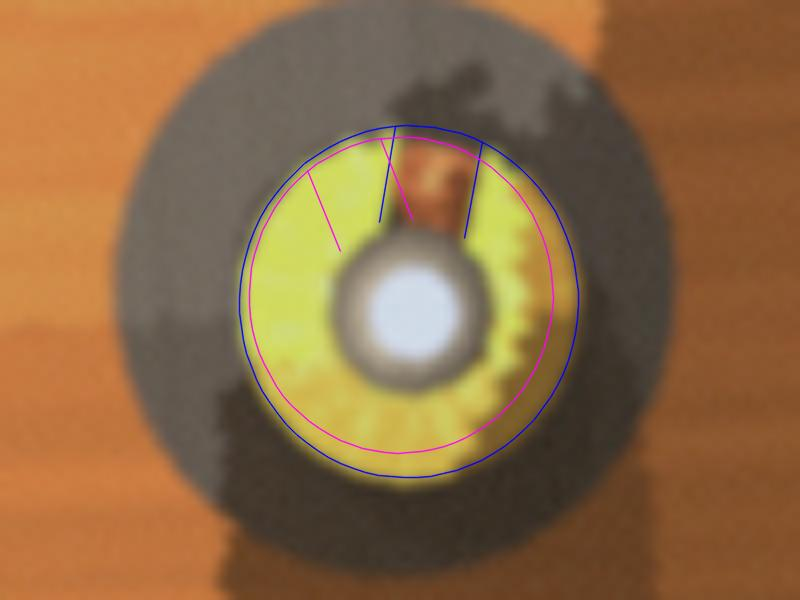

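Run:
```python
from sp import *
o,c=pickle.load(open("w5.pkl","rb")); Rm=rot(o["eef_rot"]); p=o["eef_pos"]+Rm@np.array([OFF[0],OFF[1],-.0251]); psi=np.arctan2(-Rm[1,1],-Rm[0,1]); print(p,psi)
q=proj(c,p).astype(int); spov("w5",tuple(q-[80,60]),p[0],p[1],p[2],psi+KEY)
im=np.load("w5.npy"); overlay(im,c,np.array([.4529,-.1901]),-.607,-.22,.35,tuple(np.int32(proj(c,[.4538,-.1907,.075])-[50,37]))+(8,),"pics/w5ov2.png")
```

```text
[ 0.40194223 -0.14326105  0.20006637] -0.655382798835381
```

View pics/w5ov.png

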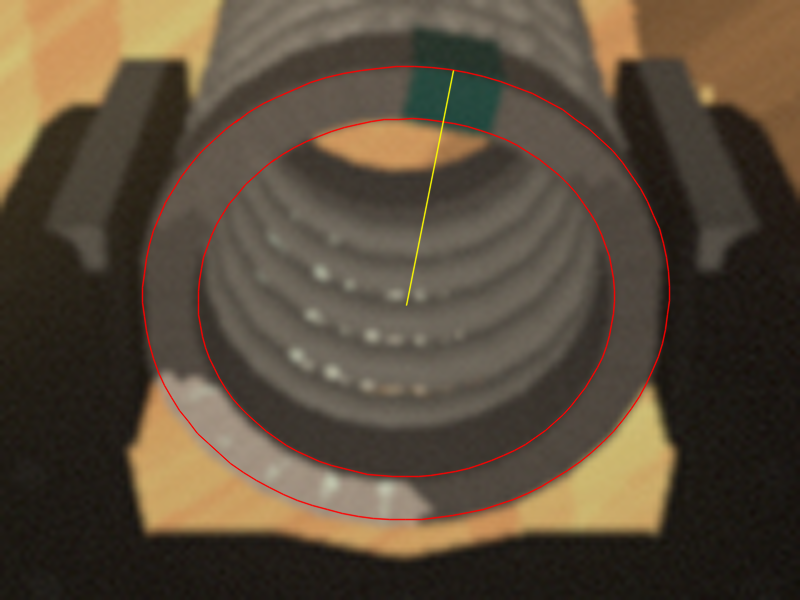

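View pics/w5ov2.png

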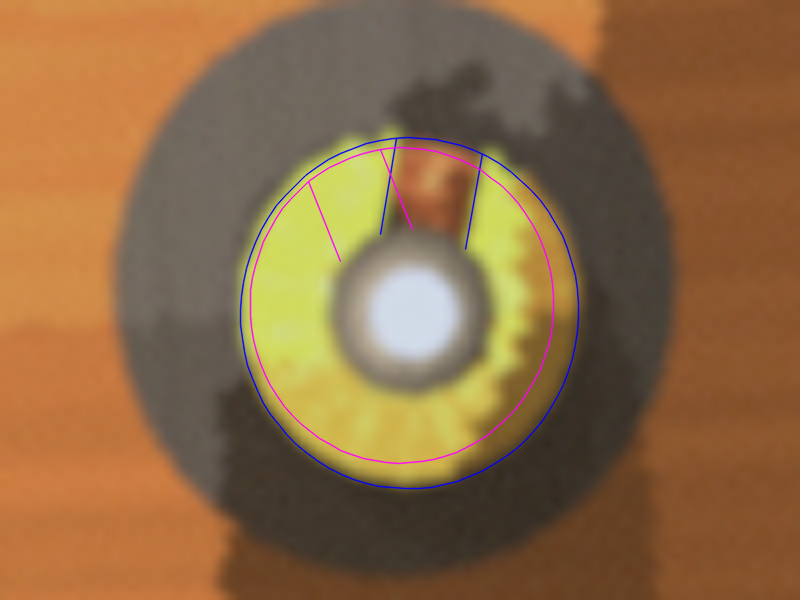

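Run:
```python
from sp import *
ax=np.array([.4534,-.1904])
P=pose_for(ax,-.82,.150); print(P[:3,3],rel(P))
```

```text
[ 0.45427244 -0.19156569  0.15      ] (array([  5.5, -69.8,  24.6]), array([ 0.42, -0.53, -0.3 ]))
```

step_arm --plan '[[[0.002,-0.03,0],[0.2,-0.2,0]],[[0.005,-0.06,0.01],[0.4,-0.5,0]],[[0.0055,-0.07,0.02],[0.4,-0.5,-0.3]],[[0.0055,-0.07,0.0245],[0.4,-0.5,-0.3]],[[0.0055,-0.07,0.0245],[0.4,-0.5,-0.3]]]'

```text
time_s: 6.95
eef_pos: [0.4534, -0.1914, 0.1492]
eef_rot: [-0.001, -0.444, 0.896, 0.001]
wrist_force: [-0.3, 0.9, -0.7]
opening: 0.548
```

step_arm --plan '[[[0,0,0],[0,0,0]],[[0,0,0],[0,0,0]],[[0,0,0],[0,0,0]]]'

```text
time_s: 7.25
eef_pos: [0.4543, -0.1926, 0.1509]
eef_rot: [-0.0, -0.444, 0.896, -0.001]
wrist_force: [0.7, 0.0, -1.3]
opening: 0.549
```

Run:
```python
from sp import *
ax=np.array([.4534,-.1904])
P=pose_for(ax,-.82,.110); print(P[:3,3],rel(P)); look("w6",[.4538,-.1907,.17])
```

```text
[ 0.45427244 -0.19156569  0.11      ] (array([-0.8,  0.7, 40.9]), array([-0.06, -0.04, -0.09]))
7.25 [ 0.4543 -0.1926  0.1509] 0.005 0.5491448092313406 [ 0.7  0.  -1.3]
origin 172 210 pred 252 270
```

View pics/w6.png

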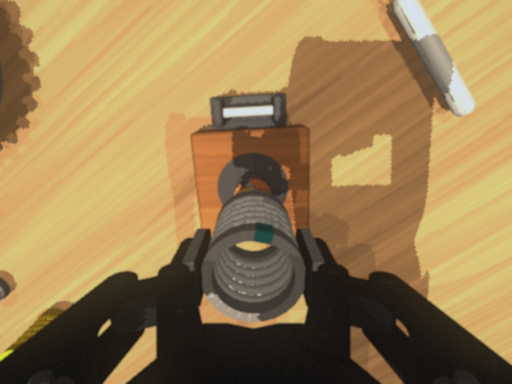

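View pics/w6z.png

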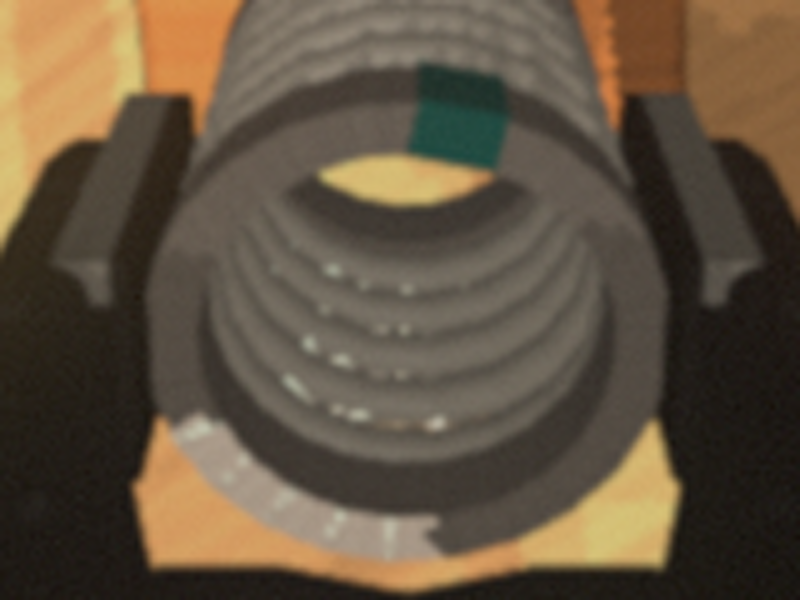

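step_arm --plan '[[[-0.0008,0.0007,0.006],[0,0,0]],[[-0.0008,0.0007,0.012],[0,0,0]],[[-0.0008,0.0007,0.018],[0,0,0]],[[-0.0008,0.0007,0.024],[0,0,0]],[[-0.0008,0.0007,0.024],[0,0,0]]]'

```text
time_s: 7.8
eef_pos: [0.4534, -0.1913, 0.125]
eef_rot: [-0.001, -0.443, 0.896, 0.001]
wrist_force: [-0.1, 0.3, -1.2]
opening: 0.548
```

step_arm --plan '[[[0,0,0.002],[0,0,0]],[[0,0,0.004],[0,0,0]],[[0,0,0.006],[0,0,0]]]'

```text
time_s: 8.1
eef_pos: [0.4543, -0.1919, 0.1203]
eef_rot: [-0.0, -0.443, 0.896, -0.0]
wrist_force: [0.0, -0.8, -0.6]
opening: 0.547
```

Run:
```python
from sp import *
ax=np.array([.4534,-.1904])
P=pose_for(ax,-.82,.110); print(P[:3,3],rel(P)); look("w7",[.4538,-.1907,.13])
```

```text
[ 0.45427244 -0.19156569  0.11      ] (array([-0.2,  0.2, 10.3]), array([-0.02, -0.04, -0.12]))
8.1 [ 0.4543 -0.1919  0.1203] 0.043 0.5469505729189443 [ 0.  -0.8 -0.6]
origin 173 199 pred 253 259
```

View pics/w7z.png

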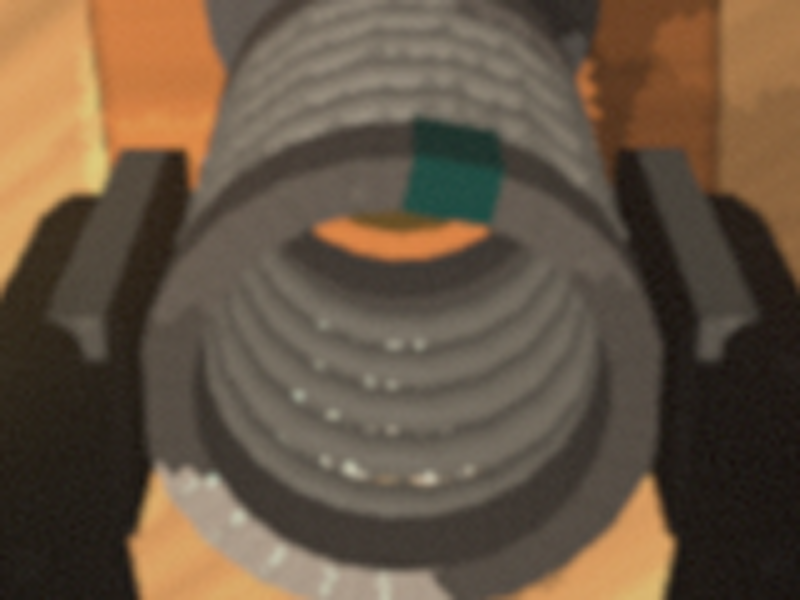

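step_arm --plan '[[[-0.0002,0.0002,0.001],[0,0,0]],[[-0.0002,0.0002,0.002],[0,0,0]],[[-0.0002,0.0002,0.003],[0,0,0]],[[-0.0002,0.0002,0.004],[0,0,0]],[[-0.0002,0.0002,0.004],[0,0,0]]]'

```text
time_s: 8.65
eef_pos: [0.454, -0.1914, 0.1162]
eef_rot: [-0.0, -0.443, 0.896, -0.0]
wrist_force: [0.3, -0.5, -1.4]
opening: 0.544
```

step_arm --plan '[[[0,0,0.001],[0,0,0]],[[0,0,0.002],[0,0,0]],[[0,0,0.002],[0,0,0]]]'

```text
time_s: 8.95
eef_pos: [0.454, -0.1914, 0.1142]
eef_rot: [-0.0, -0.443, 0.896, -0.0]
wrist_force: [-0.8, 0.4, -1.0]
opening: 0.55
```

step_arm --plan '[[[0,0,0.001],[0,0,0]],[[0,0,0.002],[0,0,0]],[[0,0,0.002],[0,0,0]]]'

```text
time_s: 9.25
eef_pos: [0.454, -0.1914, 0.1121]
eef_rot: [-0.0, -0.443, 0.896, -0.0]
wrist_force: [0.0, 0.3, -1.8]
opening: 0.551
```

step_arm --plan '[[[0,0,0.0007],[0,0,0]],[[0,0,0.0015],[0,0,0]],[[0,0,0.0015],[0,0,0]]]'

```text
time_s: 9.55
eef_pos: [0.4541, -0.1915, 0.1107]
eef_rot: [-0.0, -0.443, 0.896, -0.0]
wrist_force: [-1.0, -0.1, -0.7]
opening: 0.552
```

step_arm --plan '[[[0,0,0.0007],[0,0,0]],[[0,0,0.0015],[0,0,0]],[[0,0,0.0015],[0,0,0]]]'

```text
time_s: 9.85
eef_pos: [0.454, -0.1914, 0.1092]
eef_rot: [-0.0, -0.443, 0.896, -0.0]
wrist_force: [0.8, 0.3, -2.2]
opening: 0.555
```

step_arm --plan '[[[0,0,0.0007],[0,0,0]],[[0,0,0.0015],[0,0,0]],[[0,0,0.0015],[0,0,0]]]'

```text
time_s: 10.15
eef_pos: [0.454, -0.1914, 0.1077]
eef_rot: [-0.0, -0.443, 0.896, -0.0]
wrist_force: [0.1, -0.1, -0.7]
opening: 0.548
```

step_arm --plan '[[[0,0,0.0015],[0,0,0]],[[0,0,0.003],[0,0,0]],[[0,0,0.0045],[0,0,0]],[[0,0,0.0045],[0,0,0]]]'

```text
time_s: 10.55
eef_pos: [0.4539, -0.1913, 0.103]
eef_rot: [-0.0, -0.443, 0.896, 0.0]
wrist_force: [-0.4, 0.3, -1.4]
opening: 0.55
```

step_arm --plan '[[[0,0,0.002],[0,0,0]],[[0,0,0.004],[0,0,0]],[[0,0,0.006],[0,0,0]],[[0,0,0.008],[0,0,0]],[[0,0,0.008],[0,0,0]]]'

```text
time_s: 11.05
eef_pos: [0.4539, -0.1913, 0.0949]
eef_rot: [-0.0, -0.443, 0.896, 0.0]
wrist_force: [0.1, 0.3, -0.9]
opening: 0.553
```

Run:
```python
from sp import *
ax=np.array([.4534,-.1904])
o,c,im=look("w8",[.4538,-.1907,.115])
Rm=rot(o["eef_rot"]); p=o["eef_pos"]+Rm@np.array([OFF[0],OFF[1],-.0251]); psi=np.arctan2(-Rm[1,1],-Rm[0,1]); print(p,psi)
q=proj(c,p).astype(int); spov("w8",tuple(q-[80,60]),p[0],p[1],p[2],psi+KEY)
P=pose_for(ax,-.257,o["eef_pos"][2]); print(P[:3,3],rel(P))
```

```text
11.05 [ 0.4539 -0.1913  0.0949] 0.006 0.5533752644068832 [ 0.1  0.3 -0.9]
origin 173 209 pred 253 269
[ 0.45303524 -0.19013644  0.12001903] -0.6519417690010457
[ 0.45475995 -0.19092013  0.09491832] (array([-0.8, -0.4,  0.2]), array([ 4.000e-02, -3.000e-02, -3.237e+01]))
```

View pics/w8ov.png

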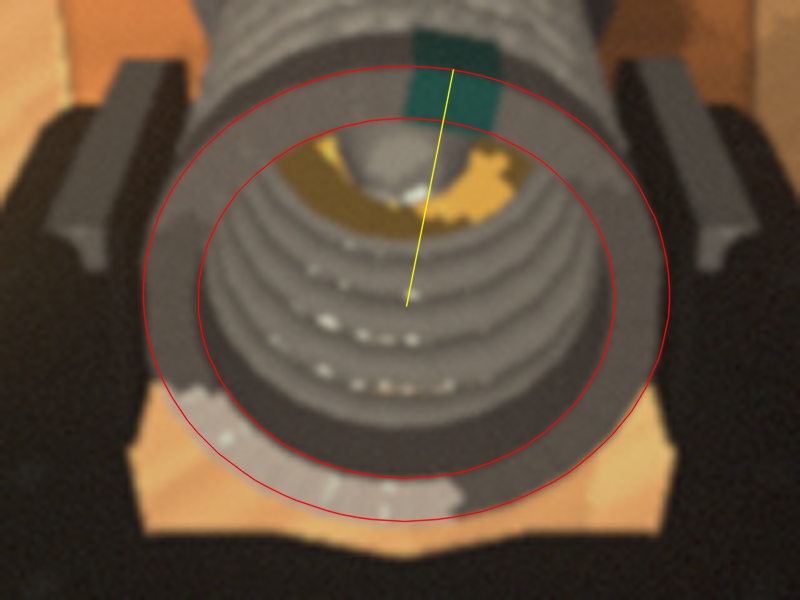

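step_arm --plan '[[[-0.0002,0,0],[0,0,-7]],[[-0.0004,-0.0001,0],[0,0,-14]],[[-0.0006,-0.0002,0],[0,0,-21]],[[-0.0007,-0.0003,0],[0,0,-27]],[[-0.0008,-0.0004,0],[0,0,-32.3]]]'

```text
time_s: 11.6
eef_pos: [0.455, -0.1911, 0.0954]
eef_rot: [-0.0, -0.677, 0.736, -0.0]
wrist_force: [-0.5, -0.4, -1.5]
opening: 0.541
```

step_arm --plan '[[[0,0,0],[0,0,0]],[[0,0,0],[0,0,0]]]'

```text
time_s: 11.8
eef_pos: [0.4549, -0.1911, 0.0953]
eef_rot: [-0.0, -0.674, 0.738, -0.0]
wrist_force: [-0.3, -0.6, -1.0]
opening: 0.551
```

Run:
```python
from sp import *
ax=np.array([.4534,-.1904])
o,c,im=look("w9",[.4538,-.1907,.115])
Rm=rot(o["eef_rot"]); p=o["eef_pos"]+Rm@np.array([OFF[0],OFF[1],-.0251]); psi=np.arctan2(-Rm[1,1],-Rm[0,1]); print(p,psi+KEY)
q=proj(c,p).astype(int); spov("w9",tuple(q-[80,60]),p[0],p[1],p[2],psi+KEY)
P=pose_for(ax,-.257,o["eef_pos"][2]); print(P[:3,3],rel(P))
```

```text
11.8 [ 0.4549 -0.1911  0.0953] 0.002 0.5511506436517903 [-0.3 -0.6 -1. ]
origin 173 211 pred 253 271
[ 0.45358693 -0.19055944  0.12044244] -0.2606791819156163
[ 0.45475995 -0.19092013  0.09534216] (array([-0.2,  0.2,  0. ]), array([ 0.02, -0.04, -0.2 ]))
```

View pics/w9ov.png

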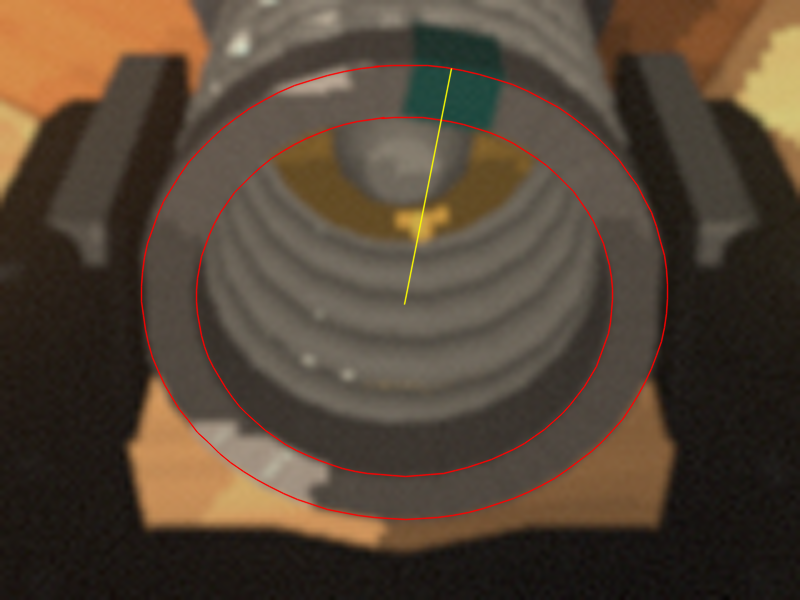

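Turned without contact, and the spring is still aligned. I'll lower it slowly to the second collar, where the key should meet the top at a TCP height of about 0.087.

step_arm --plan '[[[0,0,0.002],[0,0,0]],[[0,0,0.004],[0,0,0]],[[0,0,0.006],[0,0,0]],[[0,0,0.007],[0,0,0]],[[0,0,0.007],[0,0,0]]]'

```text
time_s: 12.35
eef_pos: [0.4547, -0.191, 0.088]
eef_rot: [-0.0, -0.675, 0.738, 0.0]
wrist_force: [1.0, -0.5, -1.1]
opening: 0.551
```

step_arm --plan '[[[0,0,0.0007],[0,0,0]],[[0,0,0.0015],[0,0,0]],[[0,0,0.0015],[0,0,0]]]'

```text
time_s: 12.65
eef_pos: [0.4549, -0.1911, 0.0867]
eef_rot: [-0.0, -0.675, 0.738, 0.0]
wrist_force: [0.6, -0.1, -1.2]
opening: 0.543
```

step_arm --plan '[[[0,0,0.0007],[0,0,0]],[[0,0,0.0015],[0,0,0]],[[0,0,0.0015],[0,0,0]]]'

```text
time_s: 12.95
eef_pos: [0.4548, -0.191, 0.0852]
eef_rot: [-0.0, -0.675, 0.738, 0.0]
wrist_force: [-0.5, -0.7, -1.3]
opening: 0.547
```

step_arm --plan '[[[0,0,0.0007],[0,0,0]],[[0,0,0.0015],[0,0,0]],[[0,0,0.0015],[0,0,0]]]'

```text
time_s: 13.25
eef_pos: [0.4549, -0.191, 0.0837]
eef_rot: [-0.0, -0.675, 0.738, 0.0]
wrist_force: [-0.1, -0.2, -0.7]
opening: 0.548
```

step_arm --plan '[[[0,0,0.0015],[0,0,0]],[[0,0,0.003],[0,0,0]],[[0,0,0.003],[0,0,0]]]'

```text
time_s: 13.55
eef_pos: [0.4547, -0.191, 0.0805]
eef_rot: [-0.0, -0.675, 0.738, 0.0]
wrist_force: [-0.4, 0.6, -0.6]
opening: 0.551
```

step_arm --plan '[[[0,0,0.002],[0,0,0]],[[0,0,0.004],[0,0,0]],[[0,0,0.006],[0,0,0]],[[0,0,0.006],[0,0,0]]]'

```text
time_s: 13.95
eef_pos: [0.4547, -0.191, 0.0744]
eef_rot: [-0.0, -0.675, 0.738, 0.0]
wrist_force: [-0.3, 0.2, -1.0]
opening: 0.546
```

step_arm --plan '[[[0,0,0.002],[0,0,0]],[[0,0,0.004],[0,0,0]],[[0,0,0.006],[0,0,0]],[[0,0,0.007],[0,0,0]],[[0,0,0.007],[0,0,0]]]'

```text
time_s: 14.45
eef_pos: [0.4548, -0.191, 0.0676]
eef_rot: [-0.0, -0.675, 0.738, 0.0]
wrist_force: [0.1, -0.1, -1.5]
opening: 0.548
```

step_arm --plan '[[[0,0,0.0007],[0,0,0]],[[0,0,0.0015],[0,0,0]],[[0,0,0.0015],[0,0,0]]]'

```text
time_s: 14.75
eef_pos: [0.4549, -0.1911, 0.0663]
eef_rot: [-0.0, -0.675, 0.738, -0.0]
wrist_force: [-0.5, 0.8, -1.2]
opening: 0.547
```

step_arm --plan '[[[0,0,0.0005],[0,0,0]],[[0,0,0.001],[0,0,0]],[[0,0,0.001],[0,0,0]]]'

```text
time_s: 15.05
eef_pos: [0.4549, -0.1911, 0.0653]
eef_rot: [-0.0, -0.675, 0.738, -0.0]
wrist_force: [0.1, -0.2, -2.0]
opening: 0.546
```

step_arm --plan '[[[0,0,0.0004],[0,0,0]],[[0,0,0.0004],[0,0,0]]]'

```text
time_s: 15.25
eef_pos: [0.455, -0.1911, 0.0651]
eef_rot: [-0.0, -0.675, 0.738, -0.0]
wrist_force: [-1.7, 0.6, -0.2]
opening: 0.546
```

step_arm --plan '[[[0,0,0.0004],[0,0,0]],[[0,0,0.0004],[0,0,0]]]'

```text
time_s: 15.45
eef_pos: [0.455, -0.1912, 0.065]
eef_rot: [-0.0, -0.675, 0.738, -0.0]
wrist_force: [-2.0, 1.0, 4.9]
opening: 0.55
```

step_arm --plan '[[[0,0,0.0004],[0,0,0]],[[0,0,0.0004],[0,0,0]]]'

```text
time_s: 15.65
eef_pos: [0.455, -0.1912, 0.065]
eef_rot: [-0.0, -0.675, 0.738, -0.0]
wrist_force: [-3.4, 2.2, 8.9]
opening: 0.549
```

step_arm --plan '[[[0,0,-0.0006],[0,0,0]],[[0,0,-0.0006],[0,0,0]],[[0,0,-0.0006],[0,0,0]],[[0,0,-0.0006],[0,0,0]],[[0,0,-0.0006],[0,0,0]]]' --fingers 75

```text
time_s: 16.15
eef_pos: [0.4549, -0.1911, 0.0646]
eef_rot: [-0.0, -0.675, 0.738, 0.0]
wrist_force: [-0.2, -0.5, 0.6]
opening: 0.747
```

Run:
```python
from sp import *
look("w10",[.4538,-.1907,.09])
```

```text
16.15 [ 0.4549 -0.1911  0.0646] 0.003 0.7471333711918561 [-0.2 -0.5  0.6]
origin 173 218 pred 253 278
```

View pics/w10.png

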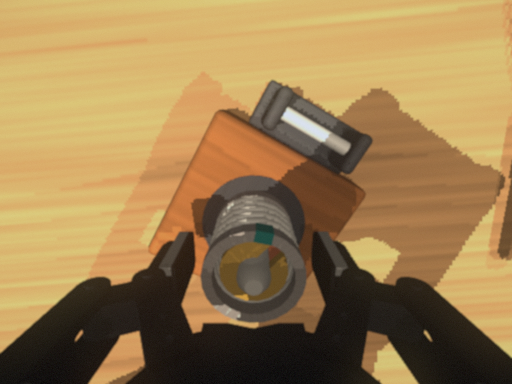

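The spring stands free around the rod. I'll retreat straight up and check it.

step_arm --plan '[[[0,0,-0.015],[0,0,0]],[[0,0,-0.04],[0,0,0]],[[0,0,-0.08],[0,0,0]],[[0,0,-0.12],[0,0,0]],[[0,0,-0.15],[0,0,0]]]'

```text
time_s: 16.7
eef_pos: [0.4555, -0.1913, 0.2173]
eef_rot: [-0.0, -0.675, 0.738, -0.001]
wrist_force: [1.1, 0.3, 0.2]
opening: 0.748
```

step_arm --plan '[[[0,0.04,0],[0,0,0]],[[0,0.08,0],[0,0,0]],[[0,0.08,0],[0,0,0]],[[0,0.08,0],[0,0,0]]]'

```text
time_s: 17.1
eef_pos: [0.375, -0.1841, 0.215]
eef_rot: [-0.0, -0.675, 0.738, -0.001]
wrist_force: [0.7, -0.3, 0.4]
opening: 0.752
```

Run:
```python
from sp import *
o,c,im=look("w11",[.4534,-.1904,.09]); u,v=proj(c,[.4534,-.1904,.09]).astype(int)
spov("w11",(u-80,max(v-60,0)),.4534,-.1904,.09,-.26)
s=viewer.camera("scene"); cs=viewer.get_calibration("scene"); cv2.imwrite("pics/s2.png",cv2.resize(s[180:300,110:270,::-1],(800,600),interpolation=cv2.INTER_CUBIC))
cv2.imwrite("pics/s2full.png",s[:,:,::-1])
```

```text
17.1 [ 0.375  -0.1841  0.215 ] 0.041 0.7517375727060408 [ 0.7 -0.3  0.4]
origin 172 39 pred 252 99
```

View pics/w11ov.png

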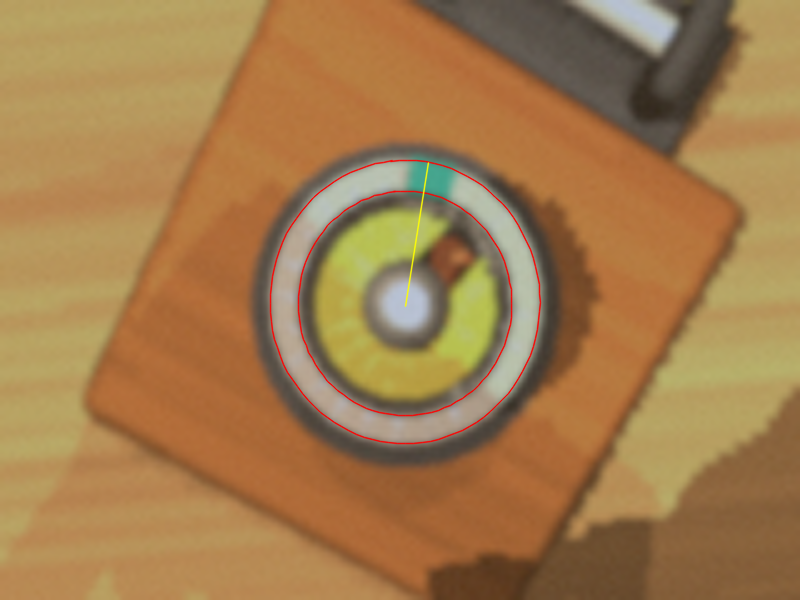

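View pics/s2.png

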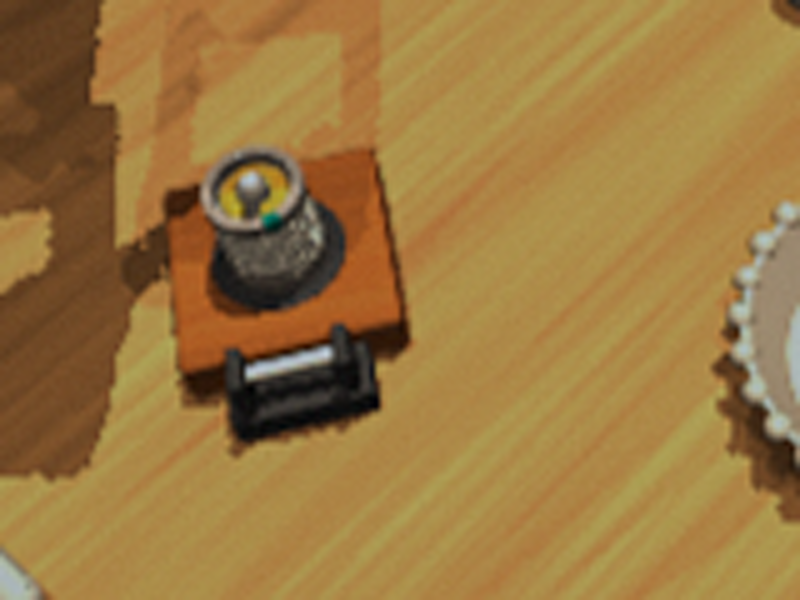

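View pics/s2full.png

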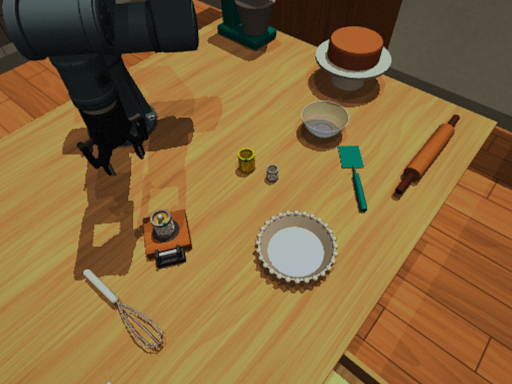

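```bash
python3 -c "
from bench import ticket; print(ticket.hand_in())"
```

```text
the job is handed in; nothing more can be done
None
```

The spring is home on the press block and released, and I handed the job in at about 17 s of the 67 s allowed.

- **What I did:** I measured both slots with the wrist camera: upper about -0.22 rad and lower about +0.35 rad from the press's +x. I then gripped the larger grey spring, lined the key up and lowered it through the upper collar. Between the collars I turned it about 32°, then lowered it through the lower one. The key did not snag at either collar, so I never had to ease off. The wrist force read 3 N or less until the foot met the block, then about 10 N.
- **Last checks:** In the last wrist picture the rim fits a 48 mm circle at 90 mm above the counter, centred on the rod. That is fully home, with the key mark at the lower slot's angle. The gripper was open and well clear. The dish, bowl, whisk, spatula and other two springs look unmoved in the last scene picture.
- **Disagreements:** The cameras differed by 1 to 2 mm on the rod's position. The first overview pictures put the key mark about 0.1 to 0.2 rad off the wrist reading, so I used the wrist values. No check failed.

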